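# Check centrifuge tube adapters with a go plug gauge and pull the collapsed one

### The job

Take the go gauge from its stand and try it in the bore of each of the three blue tube adapters in the rack, working from left to right: feel for the bore and push the gauge slowly straight down until its collar sits on the adapter's face or until it stops firmly inside, with a light hand only, never pressing on an adapter with more than 40 N (about four kilos); draw it out so that the adapter stays down in its nest. Put any adapter that the gauge does not go fully home in upright in the red reject tray, leave the ones that pass standing in their places in the rack, and return the gauge fully home, upright, to its stand. Leave everything else on the bench where it is.

Things in the scene. Friction and masses are not known exactly. Their poses are not given: they have to be found in the camera images.
- go_gauge: go plug gauge, 109 mm long, 120 g, at first upright in its stand. Origin: centre of the steel pin's lower end; z up along its axis. Pin 14.0 mm diameter, 45 mm long, its last 2.4 mm a lead-in cone down to 9.6 mm; collar 22 mm diameter, 45 to 49 mm above the origin; aluminium hexagonal handle 49 to 105 mm above it, 16 mm across flats (along own x and at 60 and 120 degrees to it); green end cap
- gauge_tip (a point): the centre of the gauge pin's lower end (the same point as the gauge's origin); with the gauge fully home in an adapter it is 17 mm above the adapter's underside
- gauge_handle (a point): the middle of the gauge's handle, 79 mm above its tip on the axis: where to grip it
- gauge_stand: fixed grey round stand for the gauge: 76 mm diameter foot, 34 mm diameter column, 52 mm tall, with a vertical hole 17 mm in diameter and 48 mm deep in its top. Origin: centre of its underside, z up
- stand_home (a point): where the gauge's tip is when the gauge is fully home in the stand (collar on the stand's top): on the stand's axis, 7 mm above the bench
- adapter_rack: fixed light grey rack, 74 x 238 x 32 mm, long side along its own y. Origin: centre of its underside; own x away from the robot, own y to the robot's left, z up. It has three round nests in a row 80 mm apart, each 41.5 mm in diameter and 24 mm deep, so an adapter has about 0.7 mm of play in its nest and stands out 38 mm above the rack; it can lean a little and can be lifted by a gauge that binds in it
- place_left (a point): centre of the floor of the rack's left nest as seen from the robot (8 mm above the bench); the top face of an adapter standing there is 62 mm above this point
- place_middle (a point): the same for the middle nest
- place_right (a point): the same for the right nest
- adapter_a: blue plastic tube adapter with a black rubber liner, upright: 40 mm diameter, 62 mm tall, 150 g; the three look alike. Origin: centre of its underside, on the shell's axis, z up. Bore in its top: 15.6 mm, 52 mm deep, upright, but its axis lies about 2.5 mm off the shell's axis, to an unknown side (feel or look for it). If the liner has collapsed, the bore narrows to 9 mm at 22 mm down: a firm ledge, unseen
- adapter_b: blue plastic tube adapter with a black rubber liner, upright: 40 mm diameter, 62 mm tall, 150 g; the three look alike. Origin: centre of its underside, on the shell's axis, z up. Bore in its top: 15.6 mm, 52 mm deep, upright, but its axis lies about 2.5 mm off the shell's axis, to an unknown side (feel or look for it). If the liner has collapsed, the bore narrows to 9 mm at 22 mm down: a firm ledge, unseen
- adapter_c: blue plastic tube adapter with a black rubber liner, upright: 40 mm diameter, 62 mm tall, 150 g; the three look alike. Origin: centre of its underside, on the shell's axis, z up. Bore in its top: 15.6 mm, 52 mm deep, upright, but its axis lies about 2.5 mm off the shell's axis, to an unknown side (feel or look for it). If the liner has collapsed, the bore narrows to 9 mm at 22 mm down: a firm ledge, unseen
- reject_tray: fixed open red tray, 150 mm along its own x, 130 mm along its own y, 36 mm tall, walls and floor 4 mm thick. Origin: centre of its underside
- wash_bottle: bystander: white wash bottle with red cap, 201 mm tall, standing; origin at its underside
- clip_box: bystander: small clear box of clips, 56 x 81 x 30 mm; origin at its underside
- bench_timer: bystander: white bench timer lying on its back, 82 x 58 x 22 mm; origin at its underside
- cleaner: bystander: light blue bottle with dark blue cap, 68 mm diameter, 175 mm tall, standing; origin at its underside
- label_roll: bystander: white label roll lying flat, 68 mm diameter, 41 mm tall; origin at its underside

How it is judged:
By the outcome, as a careful person would: the job done as asked, in the order asked, and still so for the second after the job is handed in, with the robot touching nothing.
It also fails if it takes over 72 s, if anything falls off the work surface, if the arm or the gripper's body presses on something with over 40 N, if the wrist force passes 120 N, or if a joint passes its speed limit or range.

### The arm

A 6-joint arm with a two-finger parallel gripper is mounted at the origin on a cart in front of the work surface, level with it; the furniture and walls round the work are solid. World frame = base frame: x ahead of the robot, y to its left, z up, the work surface at z = 0. Lengths are in m, angles in rad, forces in N, time in s.
With the tool pointing down it reaches from about 0.325 to 1 m from the base axis. Payload 5.1 kg.
Tool frame: the origin (TCP) lies at the very end of the fingers, on their centre line; the grasp point (between the pads) lies 19 mm behind it; z points along the fingers, y is the direction in which the jaws open and shut (so a half turn about z gives the same grasp; the last joint's range is limited). The gripper opens to 85 mm and grips with 20 to 120 N. Pads are 22 mm wide; open, the fingers measure 114 mm over their backs; the gripper's body (76 mm by 85 mm) begins 54 mm behind the grasp point. The pads swing forward as they close: fully open they stand 13 mm farther back than shut.
Start: joints at [-1.401, 0.124, 1.65, -0, 1.367, -0.083], TCP at [0.163, -0.629, 0.231] pointing down, gripper open.
Joint ranges: [-2.61, 2.61], [-1.02, 2.33], [0.03, 2.71], [-1.35, 4.49], [0.32, 2.68], [-2.91, 2.91]. Speed limits (rad/s): [2.57, 2.57, 3.14, 3.14, 3.14, 3.14].

### API

Orientations are given as [roll, pitch, yaw] about the fixed x, y, z axes, in that order (R = Rz(yaw) Ry(pitch) Rx(roll)).
In Python, from plant import bot gives the robot as it stands. Calls block until the motion is done:
- bot.move_pose(position, orientation): joint-space move of the TCP to a pose.
- bot.line_to(position, speed=0.15, ori=None, f_stop=None): straight line of the TCP; ori=None keeps the orientation; speed is the mean speed in m/s. With f_stop (N) it stops when the force on the tool has changed by that much, and returns True; else False.
- bot.goto_joints(angles): joint-space move.
- bot.open_gripper() and bot.clamp(effort=None): open the fingers fully, or close them until they stop; effort is the grip in N (None keeps the last).
- bot.pause(seconds).
- bot.inverse_kinematics(position, orientation): joint angles nearest the present ones, or None.
- bot.camera(name): name is "scene" or "top" or "wrist"; returns (picture, depth): 480x640x3 uint8, red, green, blue; 480x640 float32, m along the optical axis (not along the pixel's ray), 0 where there is no reading.
- bot.camera_model(name): a dict with "fx", "fy", "cx", "cy" (pixels), "cam_to_world" (4x4, takes a point from camera to world coordinates); the wrist camera has in their place "mount" (4x4, takes a point from camera to tool coordinates, whose origin is the TCP and whose axes are the flange's). Camera axes: x right, y down, z forward; pixel columns grow to the right and rows downward; lengths in m; the calibration is good to about 2 mm. The wrist camera is an equidistant fisheye: a pixel r from the principal point sees the ray r / f radians off the axis. A picture is of the moment at which its call begins: read the wrist's pose just before it. camera_model takes no time and is no camera call.
A pose or a line that the arm cannot do raises bot.MotionError and nothing moves.
- bot.sign_off(): hands the job in, once; it reports no verdict.
Readings, each from a call of its own:
- bot.get_clock(): time.
- bot.get_qpos(): joint angles.
- bot.get_dq(): joint speeds.
- bot.get_joint_torque(): joint torques, N m.
- bot.get_position(): TCP position.
- bot.get_ee_rot(): TCP orientation.
- bot.get_ft_force(): force on the tool from outside, world axes, zero at the start.
- bot.get_ft_torque(): the same for the moment, N m.
- bot.get_finger_gap(): finger opening in m.
Only numpy, scipy, OpenCV 4.12 (cv2) and the standard library are available. Lean on these libraries where they do the work, as an engineer would, in place of code of your own. Each camera call takes 0.05 s, during which the arm holds its last target. There are 200 camera calls.

## Working session

There is one attempt and no reset: what is moved stays moved. The work goes in short steps, each a Python script; the robot and the scene stay as the last script left them, time stands still between calls to the robot, and variables do not carry over. Pictures are saved under pics/ and viewed, about 8 in all and at most 12, crops included, and the job is handed in when it is done.

```bash
ls; mkdir -p pics; python3 - <<'E'
from plant import bot
import numpy as np,cv2
for n in("scene","top"):
    p,d=bot.camera(n); np.savez(f"pics/{n}0.npz",p=p,d=d); cv2.imwrite(f"pics/{n}0.png",p[:,:,::-1]); m=bot.camera_model(n); print(n,m)
print(bot.camera_model("wrist"),bot.get_clock(),bot.get_ee_rot(),bot.get_finger_gap())
E
```

```text
pics
scene {'fx': 546.2377397882864, 'fy': 546.2377397882864, 'cx': 323.3127498541279, 'cy': 243.25232538162138, 'cam_to_world': array([[-7.26954391e-01, -2.94726414e-01,  6.20220649e-01,
        -3.27562029e-01],
       [-6.86685741e-01,  3.12113706e-01, -6.56542251e-01,
         9.37199159e-01],
       [-7.90224251e-05, -9.03172949e-01, -4.29276855e-01,
         7.18546902e-01],
       [ 0.00000000e+00,  0.00000000e+00,  0.00000000e+00,
         1.00000000e+00]])}
top {'fx': 560.684741703478, 'fy': 560.684741703478, 'cx': 327.8469872703626, 'cy': 243.15811178320612, 'cam_to_world': array([[ 0.02611934, -0.98177907,  0.18822231,  0.32174322],
       [-0.99956694, -0.02309693,  0.01823349, -0.05437621],
       [-0.01355391, -0.18861704, -0.98195718,  1.445319  ],
       [ 0.        ,  0.        ,  0.        ,  1.        ]])}
{'fx': 371.64829954431775, 'fy': 371.64829954431775, 'cx': 317.4480798815882, 'cy': 233.8789560500306, 'mount': array([[-1.36124586e-03, -9.65665127e-01, -2.59786469e-01,
         6.61692124e-02],
       [ 9.99998797e-01, -1.12129048e-03, -1.07185375e-03,
         3.31326329e-05],
       [ 7.43755688e-04, -2.59787616e-01,  9.65665491e-01,
        -1.42008938e-01],
       [ 0.00000000e+00,  0.00000000e+00,  0.00000000e+00,
         1.00000000e+00]])} 0.1 [-3.13969093e+00 -1.75164518e-04  2.52771922e-01] 0.08548933457235239
```

View pics/top0.png

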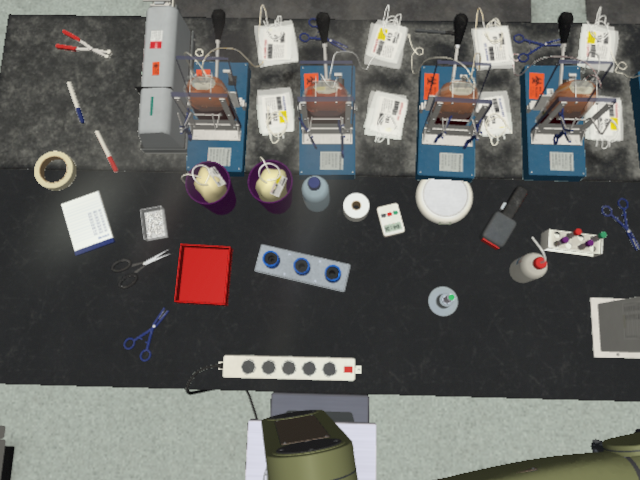

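View pics/scene0.png

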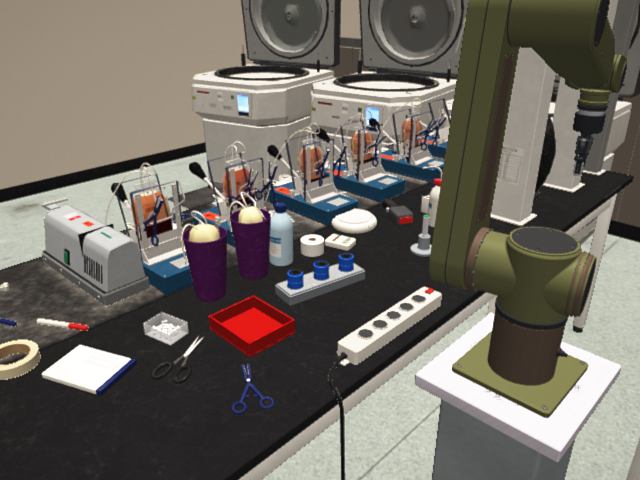

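The top view shows the stand and gauge at (443,300). The adapters are at (271,259), (302,266) and (333,273), left to right, and the red tray is at (203,274). The bottle (316,193), roll and timer stand behind the rack. The scene view agrees. Next I'll get coarse positions from depth.

```bash
cat > h.py <<'E'
from plant import bot
import numpy as np,cv2
from scipy.spatial.transform import Rotation as R
def world(name,d):
    m=bot.camera_model(name);v,u=np.mgrid[:480,:640]
    P=np.stack([(u-m["cx"])/m["fx"]*d,(v-m["cy"])/m["fy"]*d,d],-1)
    T=m["cam_to_world"];return P@T[:3,:3].T+T[:3,3]
def snap(tag):
    "wrist picture; saves with pose"
    pos=np.array(bot.get_position());rot=R.from_euler("xyz",bot.get_ee_rot()).as_matrix()
    p,d=bot.camera("wrist");np.savez(f"pics/{tag}.npz",p=p,d=d,pos=pos,rot=rot);cv2.imwrite(f"pics/{tag}.png",p[:,:,::-1])
    return p,d,pos,rot
def ray(uv,pos,rot):
    m=bot.camera_model("wrist");uv=np.atleast_2d(np.asarray(uv,float))
    a=(uv-[m["cx"],m["cy"]])/m["fx"];r=np.linalg.norm(a,axis=1,keepdims=True)
    c=np.hstack([a/np.maximum(r,1e-9)*np.sin(r),np.cos(r)])
    M=m["mount"];return pos+rot@M[:3,3],c@(rot@M[:3,:3]).T
def at_z(uv,z,pos,rot):
    o,v=ray(uv,pos,rot);return (o+v*((z-o[2])/v[:,2:])[:])
def proj(P,pos,rot):
    m=bot.camera_model("wrist");M=m["mount"];P=np.atleast_2d(P)
    c=((P-pos)@rot-M[:3,3])@M[:3,:3];rr=np.linalg.norm(c[:,:2],axis=1);t=np.arctan2(rr,c[:,2])
    return c[:,:2]/rr[:,None]*(t*m["fx"])[:,None]+[m["cx"],m["cy"]]
E
python3 - <<'E'
from h import *
f=np.load("pics/top0.npz");p,d=f["p"].astype(int),f["d"];W=world("top",d);r,g,b=p[...,0],p[...,1],p[...,2]
v,u=np.mgrid[:480,:640]
def box(a,c,e,h):return (u>=a)&(u<c)&(v>=e)&(v<h)&(d>0)
def rep(n,m):
    q=W[m];print(n,len(q),"med",np.median(q,0).round(3),"min",q.min(0).round(3),"max",q.max(0).round(3))
for n,bx in(("aL",(258,286,246,274)),("aM",(288,317,252,281)),("aR",(318,350,258,288))):
    rep(n,box(*bx)&(b>r+60)&(W[...,2]>.06))
rep("cap",box(425,465,280,320)&(g>r+40)&(g>b+20))
rep("standcol",box(425,465,280,320)&(W[...,2]>.045)&(W[...,2]<.056))
rep("foot",box(425,465,280,320)&(W[...,2]>.004)&(W[...,2]<.02))
rep("tray",box(170,240,240,310)&(r>120)&(g<60))
rep("strip",box(220,360,350,384)&(r>120)&(g>120))
k=(box(170,240,240,310)&(r>120)&(g<60)).astype(np.uint8);print(cv2.minAreaRect(cv2.findNonZero(k)))
k=box(250,355,240,295)&(W[...,2]>.025)&(W[...,2]<.04);rep("rack",k)
q=W[k][:,:2].astype(np.float32);print(cv2.minAreaRect(q))
q=W[box(170,240,240,310)&(r>120)&(g<60)&(W[...,2]>.03)][:,:2].astype(np.float32);print("trayrim",cv2.minAreaRect(q))
E
```

```text
aL 75 med [0.539 0.116 0.069] min [0.524 0.096 0.061] max [0.563 0.135 0.074]
aM 77 med [0.526 0.04  0.068] min [0.508 0.019 0.061] max [0.547 0.057 0.076]
aR 83 med [ 0.51  -0.043  0.069] min [ 0.492 -0.061  0.061] max [ 0.531 -0.024  0.077]
cap 25 med [ 0.454 -0.324  0.116] min [ 0.449 -0.33   0.11 ] max [ 0.459 -0.317  0.123]
standcol 81 med [ 0.448 -0.318  0.052] min [ 0.437 -0.34   0.045] max [ 0.47  -0.307  0.056]
foot 578 med [ 0.449 -0.32   0.011] min [ 0.407 -0.381  0.004] max [ 0.51 -0.28  0.02]
tray 2835 med [0.507 0.293 0.005] min [ 0.429  0.223 -0.007] max [0.591 0.361 0.045]
strip 2573 med [0.278 0.059 0.034] min [ 0.25  -0.114 -0.009] max [0.307 0.237 0.045]
((201.8811492919922, 273.807373046875), (51.69590759277344, 60.29680633544922), 5.194429397583008)
rack 1944 med [0.524 0.032 0.032] min [ 0.47  -0.084  0.025] max [0.588 0.159 0.04 ]
((0.5276162624359131, 0.037176743149757385), (0.23754754662513733, 0.07481901347637177), 78.1775131225586)
trayrim ((0.5056163668632507, 0.29025083780288696), (0.1315038800239563, 0.14993101358413696), 88.19709777832031)
```

```bash
cat > s1.py <<'E'
from h import *
Y=1.37;O=[np.pi,0,Y]
tx=np.array([np.cos(Y),np.sin(Y)]);ty=np.array([np.sin(Y),-np.cos(Y)])
# camera looks ~ toward -tool x ; aim at stand
for i,(dx,z) in enumerate(((0.0,.24),(-.05,.24))):
    p=np.array([.449,-.32])+tx*dx
    bot.move_pose([*p,z],O); snap(f"st{i}");print(bot.get_position(),bot.get_clock())
# on to rack: two views
for i,(c) in enumerate(((.5276+tx[0]*.05,.037+tx[1]*.05),(.5276-tx[0]*.05,.037-tx[1]*.05))):
    pass
E
python3 s1.py; python3 -c "
import cv2,numpy as np
a=cv2.imread('pics/st0.png');b=cv2.imread('pics/st1.png')
cv2.imwrite('pics/st.png',cv2.resize(np.vstack([a,b]),None,fx=.62,fy=.62,interpolation=cv2.INTER_AREA))"
```

```text
[ 0.44859713 -0.32091249  0.23994182] 1.7083
[ 0.43842062 -0.36986601  0.23968738] 2.075
```

View pics/st.png

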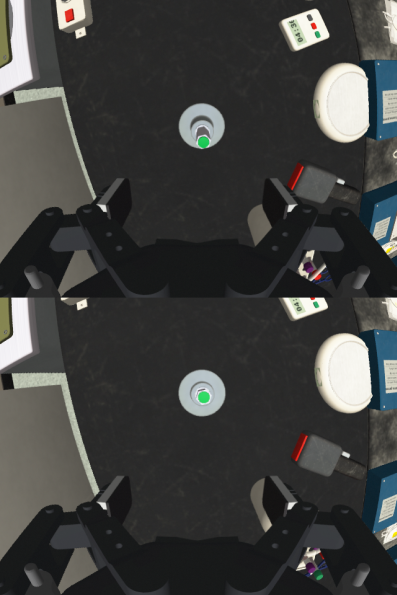

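```bash
python3 - <<'E'
from h import *
rays=[]
for t in("st0","st1"):
    f=np.load(f"pics/{t}.npz");p=f["p"].astype(int);g=(p[...,1]>p[...,0]+60)&(p[...,1]>p[...,2]+30)
    n,l,s,c=cv2.connectedComponentsWithStats(g.astype(np.uint8));k=[i for i in range(1,n) if s[i,4]>60 and 250<c[i][0]<400 and c[i][1]<300]
    k=max(k,key=lambda i:s[i,4]);print(t,c[k],s[k])
    o,v=ray(c[k],f["pos"],f["rot"]);rays.append((o,v[0]))
    print("cap@z.116",at_z(c[k],.116,f["pos"],f["rot"]))
    # foot
    m=(abs(p[...,0]-p[...,2])<40)&(p.mean(2)>110);m[:, :250]=0;m[:,400:]=0;m[:130]=0;m[270:]=0
    n,l,s,c=cv2.connectedComponentsWithStats((m|g).astype(np.uint8));k=1+np.argmax(s[1:,4])
    pts=cv2.convexHull(cv2.findNonZero((l==k).astype(np.uint8)))
    e=cv2.fitEllipse(pts);print("foot",e,at_z(e[0],.008,f["pos"],f["rot"]),"depth",f["d"][int(e[0][1])-25,int(e[0][0])-25])
    u,w=map(int,e[0]);cr=f["p"][w-50:w+50,u-50:u+50,::-1];cv2.imwrite(f"pics/{t}c.png",cv2.resize(cr,None,fx=4,fy=4,interpolation=cv2.INTER_CUBIC))
A=np.array([[rays[0][1]@rays[0][1],-rays[0][1]@rays[1][1]],[rays[0][1]@rays[1][1],-rays[1][1]@rays[1][1]]])
w=rays[1][0]-rays[0][0];s=np.linalg.solve(A,[w@rays[0][1],w@rays[1][1]])
print("tri",rays[0][0]+s[0]*rays[0][1],rays[1][0]+s[1]*rays[1][1])
a,b=[cv2.imread(f"pics/st{i}c.png") for i in(0,1)];cv2.imwrite("pics/stc.png",np.hstack([a,b]))
E
```

```text
st0 [327.67164179 229.27238806] [319 220  18  19 268]
cap@z.116 [[ 0.45595115 -0.32438847  0.116     ]]
foot ((325.010498046875, 202.77894592285156), (72.68101501464844, 73.79521179199219), 86.10039520263672) [[ 0.45618181 -0.3240957   0.008     ]] depth 0.3711707
st1 [328.4982699  160.44982699] [319 151  20  20 289]
cap@z.116 [[ 0.45613124 -0.32472932  0.116     ]]
foot ((325.2916564941406, 153.59927368164062), (74.5052490234375, 75.59590148925781), 101.89314270019531) [[ 0.45605475 -0.32476129  0.008     ]] depth 0.35690328
tri [ 0.45591416 -0.32478475  0.11445268] [ 0.45615515 -0.32483552  0.11445993]
```

View pics/stc.png

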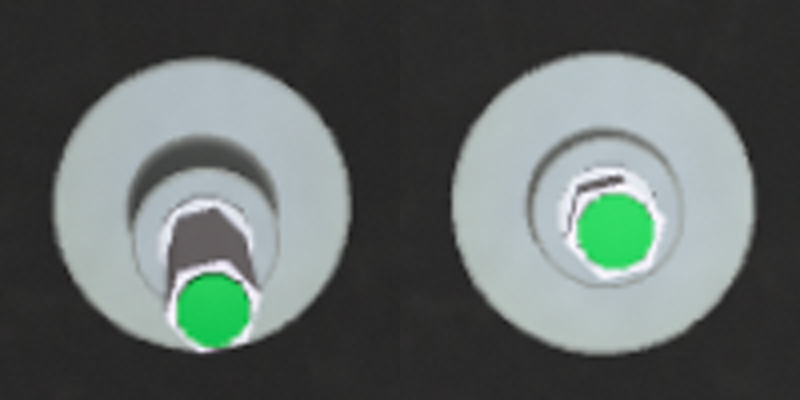

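Both views put the stand axis at (0.456, −0.3245) and the cap top at z ≈ 0.114, which matches the text. In the crop the hex flats are about 18° off the jaw axis, so I'll grip at yaw ≈ 1.056.

```bash
cat > s2.py <<'E'
from h import *
O=[np.pi,0,1.056];S=np.array([.456,-.3247])
bot.move_pose([*S,.15],O);bot.line_to([*S,.067],speed=.15)
bot.clamp(80);print("gap",bot.get_finger_gap(),bot.get_ft_force(),bot.get_ft_torque())
bot.line_to([*S,.13],speed=.12);print(bot.get_ft_force(),bot.get_position(),bot.get_finger_gap())
Y=1.37;O=[np.pi,0,Y];tx=np.array([np.cos(Y),np.sin(Y)])
# up to the left adapter, camera over it
A=np.array([.5435,.1155])
bot.line_to([*S,.2],speed=.25)
bot.move_pose([*(A-tx*.066),.2],O);snap("a0");print(bot.get_position(),bot.get_clock(),bot.get_ft_force())
bot.move_pose([*(A-tx*.09),.2],O);snap("a1");print(bot.get_position(),bot.get_clock())
E
python3 s2.py; python3 -c "
import cv2,numpy as np
a=cv2.imread('pics/a0.png')[60:360,170:470]
cv2.imwrite('pics/a0c.png',cv2.resize(a,None,fx=2,fy=2))"
```

```text
gap 0.014840467872093912 [-0.79372761  0.12930558  2.20050283] [0.07801778 0.07225297 0.03776779]
[-0.68202632 -0.57951635 -2.39902234] [ 0.45550755 -0.32427966  0.12917766] 0.015075146641109918
[0.53041333 0.04981098 0.19975425] 6.4917 [-0.55260588 -0.04500216 -0.83423196]
[0.52566099 0.02631649 0.20002648] 6.7917
```

View pics/a0c.png

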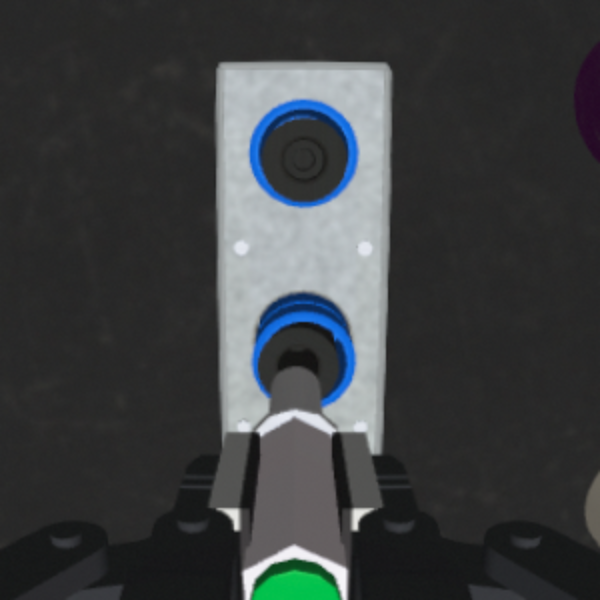

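The crop shows the left adapter's face at (304,153) with its bore ring at (304,158), i.e. full-image ≈ (322,139), and the gauge tip near (296,370). I'll enhance the contrast to fit the bore circle.

```bash
cat >> h.py <<'E'
def fitcirc(q):
    A=np.c_[2*q,np.ones(len(q))];s=np.linalg.lstsq(A,(q**2).sum(1),rcond=None)[0];return s[:2],np.sqrt(s[2]+s[0]**2+s[1]**2)
def rectify(f,c,z=.07,half=.026,n=520):
    "orthophoto of plane z about c (world xy); rows along -x, cols along -y"
    t=(np.arange(n)+.5)/n*2*half-half;gx,gy=np.meshgrid(-t,-t,indexing="ij")
    P=np.stack([c[0]+gx.ravel(),c[1]+gy.ravel(),np.full(gx.size,z)],-1)
    uv=proj(P,f["pos"],f["rot"]).astype(np.float32).reshape(n,n,2)
    return cv2.remap(f["p"],uv[...,0],uv[...,1],cv2.INTER_CUBIC)
def shell(f,c,z=.07):
    im=rectify(f,c,z).astype(int);m=(im[...,2]>im[...,0]+70)
    n,l,s,_=cv2.connectedComponentsWithStats(m.astype(np.uint8));k=1+np.argmax(s[1:,4])
    # outer edge by radial scan
    pts=np.argwhere(l==k).astype(float);h=pts.mean(0);ang=np.degrees(np.arctan2(*(pts-h).T)).astype(int)//4
    r=np.linalg.norm(pts-h,axis=1);o=np.array([pts[ang==a][np.argmin(r[ang==a])] for a in np.unique(ang)])
    return fitcirc(o)  # inner edge of the blue rim (row,col), radius
E
python3 - <<'E'
from h import *
A=[.5435,.1155];out=[]
for t in("a0","a1"):
    f=np.load(f"pics/{t}.npz");im=rectify(f,A);c,r=shell(f,A);s=.052/520
    print(t,"rim",A-(c-260)*s,r*s)
    g=im.max(2).astype(float);g=np.clip((g-15)*6,0,255).astype(np.uint8)
    out.append(cv2.resize(g,(400,400)))
    print("tip pred",proj([*f["pos"][:2],f["pos"][2]-.06],f["pos"],f["rot"]))
cv2.imwrite("pics/ac.png",np.hstack(out))
a=cv2.imread("pics/a0.png")[215:275,288:348];a=cv2.resize(np.clip(a.astype(float)*2,0,255).astype(np.uint8),(400,400),interpolation=cv2.INTER_CUBIC)
cv2.imwrite("pics/ac.png",np.hstack([cv2.cvtColor(o,cv2.COLOR_GRAY2BGR) for o in out]))
cv2.imwrite("pics/ac2.png",np.hstack([cv2.cvtColor(out[0],cv2.COLOR_GRAY2BGR),a]))
E
```

```text
a0 rim [0.54676596 0.11197279] 0.01570126676535891
tip pred [[316.92106888 253.49758041]]
a1 rim [0.54679509 0.11263746] 0.016075442520784345
tip pred [[316.85542269 253.56015551]]
```

View pics/ac2.png

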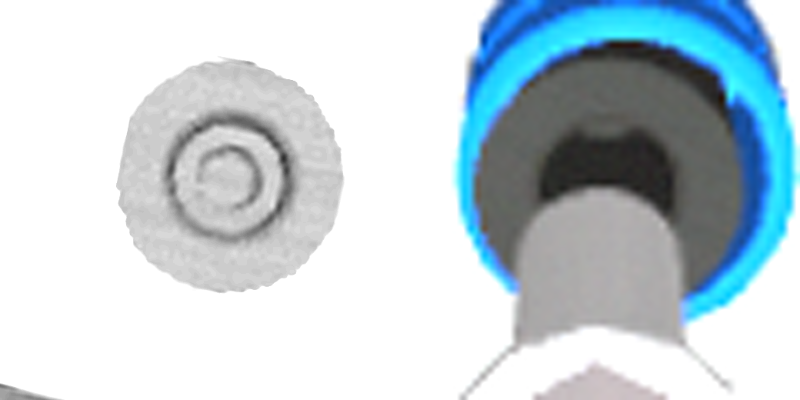

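```bash
cat >> h.py <<'E'
def bore(f,c0,z=.07,rr=(.0068,.0092)):
    "centre of dark bore ring in plane z near c0 (world xy)"
    n,half=520,.026;s=2*half/n
    g=cv2.GaussianBlur(rectify(f,c0,z).max(2),(0,0),3).astype(np.float32)
    th=np.arange(0,2*np.pi,.05);best=None
    for r in np.arange(rr[0],rr[1],.0002):
        for di in np.arange(-50,51,2):
            for dj in np.arange(-50,51,2):
                i=(260+di+r/s*np.sin(th)).astype(int);j=(260+dj+r/s*np.cos(th)).astype(int)
                v=np.minimum(g[i,j],80).mean()
                if best is None or v<best[0]:best=(v,di,dj,r)
    return np.array(c0)-np.array(best[1:3])*s,best[3],best[0]
E
python3 - <<'E'
from h import *
for t in("a0","a1"):
    f=np.load(f"pics/{t}.npz")
    for z in(.068,.07):print(t,z,bore(f,[.5462,.1116],z))
f=np.load("pics/a0.npz");a=np.linspace(0,6.28,90);c=f["pos"]
for e in (-.002,-.001,0,.001,.002):
  o=f["rot"]@[e,0,.06]
  lo=proj(c+o+np.c_[.0048*np.cos(a),.0048*np.sin(a),0*a],c,f["rot"]);up=proj(c+o+np.c_[.007*np.cos(a),.007*np.sin(a),0*a+.0024],c,f["rot"])
  print(e,lo[:,1].min(),up[:,1].min())
# tip via pin mask
p=f["p"].astype(int)
for v in range(238,266,3):
  row=p[v,290:350];print(v,"".join("#" if (x.max()-x.min()<25 and x.mean()>48) else "." for x in row))
E
```

```text
a0 0.068 (array([0.5464, 0.1116]), np.float64(0.007599999999999998), np.float32(35.349205))
a0 0.07 (array([0.5462, 0.1118]), np.float64(0.007599999999999998), np.float32(35.325397))
a1 0.068 (array([0.5462, 0.1108]), np.float64(0.007599999999999998), np.float32(33.460316))
a1 0.07 (array([0.5462, 0.1106]), np.float64(0.007599999999999998), np.float32(33.555557))
-0.002 248.88069252576832 246.41934900440725
-0.001 247.2020809234256 244.7136014063734
0 245.51879534565862 243.0031424271457
0.001 243.8308855924341 241.28802527920533
0.002 242.13840250071817 239.56830425885684
238 #####.....######.........................####..............#
241 #####....########.........................##...##..........#
244 #####....##.#####.....############.......########.........##
247 ######.....###########################...########.........##
250 #######....###.###############################.#.........###
253 #########....#################################.........#####
256 ###########....#############################.........#######
259 #########################################.........##########
262 ########################################......##############
265 ############################################################
```

```bash
cat >> h.py <<'E'
Y=1.37;O=[np.pi,0,Y];tx=np.array([np.cos(Y),np.sin(Y)]);ty=np.array([np.sin(Y),-np.cos(Y)])
TIP=.06
def st(s=""):
    print(s,"pos",np.round(bot.get_position(),4),"F",np.round(bot.get_ft_force(),1),"T",np.round(bot.get_ft_torque(),2),"t",bot.get_clock(),flush=True)
def probe(c,f=9,speed=.03,ztop=.077,zend=.0845):
    "try gauge at c; returns tip z where it stopped"
    bot.move_pose([*c,max(bot.get_position()[2],.16)],O);bot.line_to([*c,ztop+TIP],speed=.15);bot.pause(.15);st("above")
    hit=bot.line_to([*c,zend],speed=speed,f_stop=f);st(f"hit {hit}")
    return bot.get_position()[2]-TIP
E
python3 - <<'E'
from h import *
print(probe([.5459,.1113]))
E
```

```text
above pos [0.5471 0.1112 0.1389] F [-0.5 -0.2 -0.2] T [ 0.01 -0.05 -0.01] t 7.95
hit True pos [0.546  0.1113 0.108 ] F [-0.3  0.1  4.2] T [-0.09  0.29  0.07] t 8.975
0.048031324195237424
```

It stopped at tip z = 0.048, which is 22 mm down, so that's the ledge. I'll push slightly harder to confirm it's firm, withdraw, then look at the middle adapter.

```bash
cat > s4.py <<'E'
from h import *
p=bot.get_position();print(bot.line_to([p[0],p[1],p[2]-.004],speed=.01,f_stop=14));st("firm?")
bot.line_to([p[0],p[1],.135],speed=.06);st("out")
bot.line_to([p[0],p[1],.2],speed=.2)
M=np.array([.530,.0345])
bot.move_pose([*(M-tx*.066),.2],O);bot.pause(.15)
f0=snap("m0");st()
f=np.load("pics/m0.npz");cr=rectify(f,M);g=np.clip((cr.astype(float)-10)*3,0,255).astype(np.uint8)[:,:,::-1]
cv2.imwrite("pics/m0c.png",np.hstack([cv2.resize(g,(400,400)),cv2.resize(f["p"][60:360,170:470,::-1],(400,400))]))
print(bore(f,M))
E
python3 s4.py
```

```text
True
firm? pos [0.5464 0.1114 0.108 ] F [-2.7 -0.8  5.6] T [-0.13  0.52 -0.05] t 9.2667
out pos [0.5459 0.1113 0.1351] F [-0.6  0.1 -2.3] T [ 0.01  0.01 -0.01] t 9.8917
 pos [ 0.5168 -0.0292  0.1994] F [ 0.3  0.4 -1.8] T [-0.02 -0.04 -0.06] t 11.2
(array([0.5288, 0.0355]), np.float64(0.007199999999999999), np.float32(25.84127))
```

View pics/m0c.png

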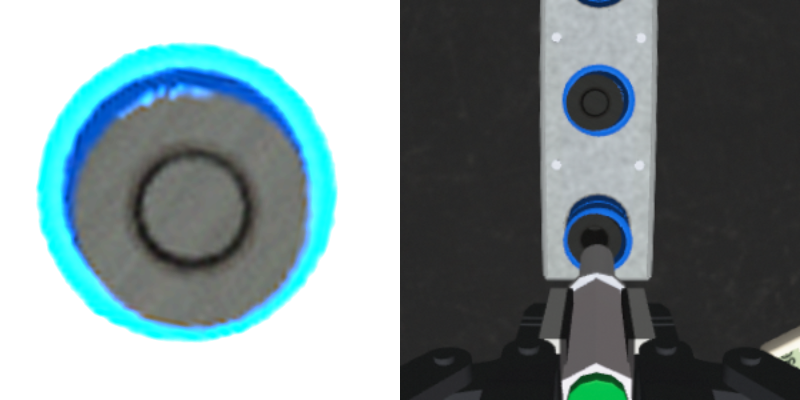

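The middle bore ring is at crop (192,209), about 2.4 mm off the shell centre at (186,192), giving (0.5288, 0.0355).

```bash
python3 - <<'E'
from h import *
print(probe([.5286,.0356]))
E
```

```text
above pos [0.5298 0.0354 0.1388] F [-0.3  0.7 -2.4] T [-0.06 -0.   -0.05] t 12.2917
hit False pos [0.529  0.0356 0.0855] F [-2.8 -0.9  5. ] T [ 0.01  0.58 -0.01] t 14.1917
0.025506921612028388
```

```bash
cat > s5.py <<'E'
from h import *
p=bot.get_position();print(bot.line_to([.5288,.0356,.082],speed=.01,f_stop=10));st("seated")
for z in(.095,.115,.137):bot.line_to([.5288,.0356,z],speed=.06);st("out")
bot.line_to([.5288,.0356,.2],speed=.2)
M=np.array([.5135,-.0436])
bot.move_pose([*(M-tx*.066),.2],O);bot.pause(.15)
f0=snap("r0");st()
f=np.load("pics/r0.npz");cr=rectify(f,M);g=np.clip((cr.astype(float)-10)*3,0,255).astype(np.uint8)[:,:,::-1]
cv2.imwrite("pics/r0c.png",np.hstack([cv2.resize(g,(400,400)),cv2.resize(f["p"][0:480,80:560,::-1],(400,400))]))
print(bore(f,M))
E
python3 s5.py
```

```text
True
seated pos [0.5291 0.0356 0.0854] F [-1.5  0.3  4.5] T [0.05 0.26 0.05] t 14.4083
out pos [0.5291 0.0356 0.0954] F [ 0.7  0.3 -1.6] T [0.03 0.03 0.01] t 14.7333
out pos [0.529  0.0356 0.1156] F [ 0.3 -0.8 -2.4] T [ 0.03  0.1  -0.  ] t 15.2167
out pos [0.5291 0.0356 0.1376] F [ 0.3  0.  -0.9] T [0.03 0.02 0.05] t 15.7333
 pos [ 0.5004 -0.1072  0.1994] F [-0.2 -0.7 -1.2] T [-0.01 -0.01 -0.01] t 17.0417
(array([ 0.5131, -0.0408]), np.float64(0.007199999999999999), np.float32(25.436508))
```

View pics/r0c.png

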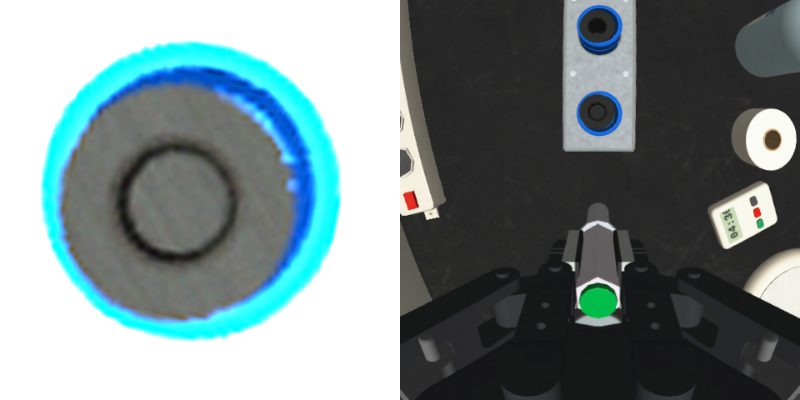

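The right bore ring is at crop (178,201), giving (0.5131, −0.0408). The middle adapter passed with the collar seated, and the gauge drew out freely.

```bash
cat > s6.py <<'E'
from h import *
c=[.5130,-.0407]
z=probe(c);print(z)
if z<.0275 or .046<z<.050:
    q=bot.get_position();print(bot.line_to([c[0],c[1],q[2]-.0035],speed=.01,f_stop=11));st("firm")
    for h in(.115,.137):bot.line_to([*c,h],speed=.06);st("out")
    bot.line_to([*c,.2],speed=.2)
    # tip re-check vs. tool
    snap("tip")
E
python3 s6.py
```

```text
above pos [ 0.5141 -0.0411  0.1387] F [ 1.  -0.5 -1.6] T [-0.    0.02 -0.01] t 18.1417
hit False pos [ 0.5133 -0.0408  0.0855] F [-3.4  0.8  5.4] T [0.11 0.59 0.03] t 20.0417
0.02546844331967725
True
firm pos [ 0.5132 -0.0407  0.0854] F [-2.9  1.4  5.3] T [-0.02  0.4  -0.02] t 20.2667
out pos [ 0.513  -0.0407  0.1151] F [-1.  -0.7 -1.7] T [-0.05  0.01  0.05] t 20.925
out pos [ 0.5133 -0.0407  0.1376] F [-0.2 -0.8 -0.2] T [ 0.03 -0.04  0.  ] t 21.4417
```

All three are tried: left fails, middle and right pass. Now the gauge goes back to its stand.

```bash
cat > s7.py <<'E'
from h import *
S=[.4556,-.3244];O2=[np.pi,0,1.056]
bot.move_pose([*S,.2],O2);bot.line_to([*S,.125],speed=.2);bot.pause(.15);st("above")
hit=bot.line_to([*S,.0655],speed=.04,f_stop=8);st(f"{hit}")
if bot.get_position()[2]<.0695:
    bot.open_gripper();st("open");bot.line_to([*S,.16],speed=.2)
    p=np.array([.449,-.32])-tx*.05
    bot.move_pose([*p,.24],O);bot.pause(.1);snap("back");st()
    f=np.load("pics/back.npz");p=f["p"].astype(int);g=(p[...,1]>p[...,0]+60)&(p[...,1]>p[...,2]+30)
    n,l,s,c=cv2.connectedComponentsWithStats(g.astype(np.uint8));print([(c[i],s[i,4]) for i in range(1,n) if s[i,4]>100])
    d=f["d"];print("cap depth",[d[int(c[i][1]),int(c[i][0])] for i in range(1,n) if s[i,4]>100],"before",np.load("pics/st1.npz")["d"][160,328])
    cv2.imwrite("pics/backc.png",cv2.resize(f["p"][95:215,255:395,::-1],None,fx=4,fy=4,interpolation=cv2.INTER_CUBIC))
E
python3 s7.py
```

```text
above pos [ 0.457  -0.3252  0.1274] F [ 0.6 -0.1 -1. ] T [-0.05  0.01  0.01] t 23.75
True pos [ 0.4555 -0.3243  0.0674] F [-0.   0.3  5.2] T [ 0.04  0.08 -0.03] t 25.0833
open pos [ 0.4544 -0.3233  0.0656] F [ 0.4  0.6 -0.8] T [ 0.03  0.05 -0.06] t 25.7667
 pos [ 0.4382 -0.3677  0.2368] F [-0.2 -0.3  0.2] T [-0.    0.05  0.03] t 27.0
[(array([329.55333333, 164.81666667]), np.int32(300))]
cap depth [np.float32(0.2600483)] before 0.26093832
```

The gauge seated by force at z 0.0674, as at pick-up, and its cap depth is unchanged. Next I'll move the left adapter to the tray.

```bash
cat > s8.py <<'E'
from h import *
L=[.5472,.115];T=[.5056,.2903]
bot.move_pose([*L,.2],O);bot.line_to([*L,.1],speed=.25);bot.pause(.1);st("above")
hit=bot.line_to([*L,.039],speed=.08,f_stop=10);st(hit)
if hit: raise SystemExit
bot.clamp(50);st("grip");print(bot.get_finger_gap())
bot.line_to([*L,.085],speed=.06);st("lift");bot.line_to([*L,.15],speed=.2);print(bot.get_finger_gap())
bot.move_pose([*T,.15],O);bot.line_to([*T,.06],speed=.2);bot.pause(.1);st("over tray")
print(bot.line_to([*T,.034],speed=.03,f_stop=5));st("down")
bot.open_gripper();bot.line_to([*T,.2],speed=.2);bot.pause(.1);st("clear")
E
python3 s8.py
```

```text
above pos [0.5492 0.1149 0.1027] F [ 0.4 -0.1  0.7] T [-0.   -0.06 -0.02] t 29.4583
False pos [0.5477 0.1151 0.0394] F [-0.4  0.2 -0.3] T [ 0.04  0.   -0.01] t 30.3667
grip pos [0.5476 0.1151 0.0397] F [-1.6 -1.   3.4] T [ 0.02  0.22 -0.02] t 30.875
0.037177951600535365
lift pos [0.5468 0.1149 0.0846] F [ 0.7 -0.4 -1.8] T [ 0.01  0.01 -0.01] t 31.7917
0.03726814754428222
over tray pos [0.5074 0.2906 0.0622] F [ 0.8  0.7 -1.1] T [0.07 0.02 0.01] t 33.7167
True
down pos [0.5051 0.2901 0.0358] F [-0.5 -0.1  5. ] T [-0.08 -0.02 -0.01] t 34.4667
clear pos [0.5045 0.2898 0.1977] F [ 0.1 -1.  -0.2] T [-0.03  0.03  0.02] t 36.075
```

```bash
python3 - <<'E'
from h import *
bot.goto_joints([-1.401,.124,1.65,0,1.367,-.083]);print(bot.get_clock())
o=[]
for n in("top","scene"):
    p,d=bot.camera(n);np.savez(f"pics/{n}1.npz",p=p,d=d);o.append(p)
f0=np.load("pics/top0.npz")["p"].astype(int);df=abs(o[0].astype(int)-f0).max(2)>40
n,l,s,c=cv2.connectedComponentsWithStats(cv2.morphologyEx(df.astype(np.uint8),cv2.MORPH_CLOSE,np.ones((3,3))));print([(c[i].round(),s[i,4]) for i in range(1,n) if s[i,4]>8])
W=world("top",np.load("pics/top1.npz")["d"]);p=o[0].astype(int);v,u=np.mgrid[:480,:640]
b=(p[...,2]>p[...,0]+60)&(W[...,2]>.05)&(u>180)&(u<350)&(v>245)&(v<300)
n,l,s,c=cv2.connectedComponentsWithStats(b.astype(np.uint8));print([(np.median(W[l==i],0).round(3)) for i in range(1,n) if s[i,4]>25])
a=cv2.resize(o[0][200:330,160:480],None,fx=2.4,fy=2.4,interpolation=cv2.INTER_CUBIC);e=cv2.resize(o[1][220:350,160:480],None,fx=2.4,fy=2.4) if 0 else cv2.resize(o[1][195:315,170:470],(768,288))
cv2.imwrite("pics/fin.png",np.vstack([a,e])[:600,:,::-1])
E
```

```text
39.5
[(array([271., 259.]), np.int32(245)), (array([202., 274.]), np.int32(315)), (array([592., 447.]), np.int32(18))]
[array([0.522, 0.037, 0.069]), array([ 0.509, -0.041,  0.069]), array([0.498, 0.282, 0.063])]
```

View pics/fin.png

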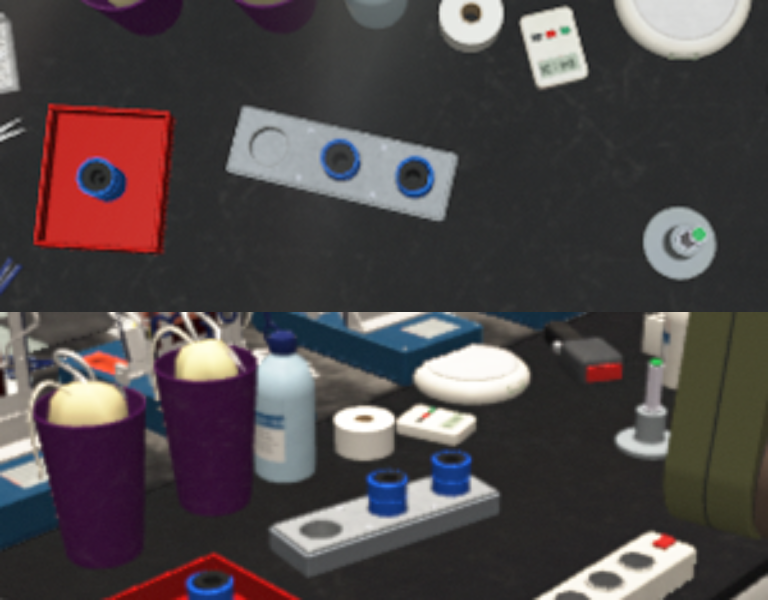

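The rejected adapter stands upright in the tray at (100,180). The other two are down in the rack at (340,158) and (415,177), and the gauge is home and upright at (688,240). The difference from the first top picture shows only the left adapter's move and a small speck at (592,447), off the bench.

```bash
python3 -c "
from plant import bot
print(bot.sign_off(),bot.get_clock())"
```

```text
the job is handed in; nothing more can be done
the job is handed in; nothing more can be done
```

The job is done and handed in at about 39.6 s of the 72 s allowed. One adapter was rejected.

| Adapter | Result | Where the gauge stopped | Where it is now |
|---|---|---|---|
| Left | Fail | Firmly, 22 mm down in the bore | Upright in the red reject tray |
| Middle | Pass | Collar seated, tip at z ≈ 25.4 mm | Standing in the rack |
| Right | Pass | Collar seated, tip at z ≈ 25.4 mm | Standing in the rack |

- **Forces:** the pushes were set to stop at force changes of 9 to 14 N, and the readings after them were about 6 N or less, well under the 40 N limit. The gauge drew out freely each time.
- **Gauge:** it is back in its stand, seated at tool height 67.4 mm against the 67 mm expected. I put the 0.4 mm down to slip in the grip, because the collar stops in the adapters read high by the same amount. The wrist camera's cap depth changed by under 1 mm, but the camera was about 3 mm lower that time, so this was only a rough check.
- **Last checks:** the final pictures show both passed adapters down in the rack and the rejected one upright in the tray. Compared with the first top picture, nothing else on the bench moved. The top camera's depth puts the tray adapter's top at about 63 mm against 66 mm expected; I took this as depth noise.

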